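# Take the slipstone carrier out of the honing station

## Robot

A 6-joint arm with a two-finger parallel gripper is mounted at the origin on the work surface. World frame = base frame: x ahead of the robot, y to its left, z up, the work surface at z = 0. Lengths are in mm, angles in rad, forces in N, time in s.
With the tool pointing down it reaches from about 275 to 1000 mm from the base axis. Payload 8.4 kg.
Tool frame: the origin (TCP) lies where the fingers leave the gripper's body, on its centre line; the fingertips stand 73 mm ahead of it and the grasp point (between the pads) lies 54 mm ahead of it (grip_point_offset is the distance from the TCP to the grasp point, in mm); z points along the fingers, y is the direction in which the jaws open and shut (so a half turn about z gives the same grasp; the last joint's range is limited). The gripper opens to 85 mm and grips with 20 to 120 N. Pads are 22 mm wide; open, the fingers measure 114 mm over their backs; the gripper's body (76 mm by 85 mm) begins 54 mm behind the grasp point. The pads swing forward as they close: fully open they stand 13 mm farther back than shut.
Start: joints at [1.174, 0.353, 1.633, -0, 1.155, -0.002], TCP at [240.389, 576.924, 303.881] pointing down, gripper open.
Joint ranges: [-2.63, 2.63], [-0.92, 2.1], [0.06, 2.66], [-1.3, 4.44], [0, 2.69], [-3.02, 3.02]. Speed limits (rad/s): [2.22, 2.22, 2.79, 3.14, 3.14, 3.14].

## Interface

Orientations are given as [roll, pitch, yaw] about the fixed x, y, z axes, in that order (R = Rz(yaw) Ry(pitch) Rx(roll)).
In Python, from rig import sense, grab_frame, sign_off, grip_point_offset gives the robot as it stands. The module is installed in compiled form; this text tells all that it offers.
- The arm moves only by the tool drive_tool, never from a script. Its argument "targets" is one flat list of numbers, 7 for each row, row after row: the shift along the tool's x, y, z in m, then the turn, a rotation vector about the tool's x, y, z in rad, then the opening, from 0 (shut) to 1 (fully open). In form: [tx, ty, tz, wx, wy, wz, grip, tx, ty, tz, wx, wy, wz, grip, ...]. A call has 1 to 12 rows; each row is the pose to reach, as a shift and turn from the pose commanded when the call began, along the tool's axes at that moment; what a row does not reach only later rows make up. A row lasts 1/12 s, in which the tool goes at most 41.7 mm and 7.16 degrees, less where a joint would pass 70% of its speed; a pose out of reach is approached as far as the arm can. A call with a gripper value outside its range is refused whole. The fingers move at their own pace and stop on an object; "force" is the grip in N (left out, the last holds). Time passes only in rows, so rows that repeat a pose let the fingers close. It gives the time, the measured TCP pose, the force and the opening at its end, in the units of the state.
- sense(): the state, without advancing time (a new reading comes with each control period).
- grab_frame(name): name is "scene" or "top" or "wrist"; returns a dict with "color" (384x512x3 uint8, blue, green, red), "vertical_fov" (degrees; the focal length in pixels is half the picture's height over the tangent of half this angle, whatever the lens; pixels are square), "cx", "cy" (the principal point, pixels), "world_from_camera" (4x4, takes a point from camera to world coordinates). Camera axes: x right, y down, z forward; pixel columns grow to the right and rows downward; lengths in mm; the calibration is good to about 2 mm. A picture is of the moment at which its call begins. There is no depth.
- sign_off(): hands the job in, once; it reports no verdict.
The state is a dict: "clock": time; "qpos": joint angles; "qvel": joint speeds; "joint_efforts": joint torques, N m; "eef_pos": TCP position; "tcp_rot": TCP orientation; "contact_force": force on the tool from outside, world axes, zero at the start; "wrist_torque": the same for the moment, N m; "opening": opening from 0.0 (shut) to 1.0 (fully open).
Only numpy, scipy, OpenCV 4.12 (cv2) and the standard library are available. Lean on these libraries where they do the work, as an engineer would, in place of code of your own. Each camera call takes 0.05 s, during which the arm holds its last target. There are 200 camera calls.

## Task

The gouges need honing: slide the honing station's clamp jaw back, away from you, until it is clear of the stone carriers, then pinch the two side catches of the carrier with the narrow half-round slipstone together and lift it straight up out of its dock. Finish while still holding it by its pinched catches, level and still, at least 10 cm above where it sat; do not put it down or let go. Leave the flat-stone carrier in its dock and everything else on the bench where it is.

Things in the scene. Friction and masses are not known exactly. Their poses are not given: they have to be found in the camera images.
- station: grey honing station fixed to the bench, base slab 200 x 230 x 20 mm. Origin on the bench under the middle of its two docks; x points away from the robot (turned by its yaw), y left, z up. The docks are centred at its y = +60 and -60 mm, x = 0; each holds one stone carrier lengthwise along x, underside 20 mm above the bench, 1.5 mm play. Which carrier is in which dock varies
- jaw (a joint): slide of the clamp jaw along the station's x, m: 0 home (nearest the robot), 0.035 fully back; starts at 0 to 0.006. A dark steel plate 190 mm across, top 52 mm above the bench, lying 2 mm above the far ends of both carriers; overlaps them by 12 mm minus the joint value, so they are free beyond 0.012. Slides with about 3 N, stays where left
- jaw_grip (a point): middle of the jaw's upright wooden grip, 73 mm above the bench: a block 14 mm along the station's x, 44 mm along its y, standing from 52 to 94 mm above the bench; it moves with the jaw
- slip_carrier: the carrier to be taken: loose, black, 110 (x) x 48 (y) x 24 (z) mm, about 0.28 kg, with a narrow half-round slipstone along x (22 mm wide, 96 long, round top and ends, top 38 mm above the underside). Origin at the centre of its underside, axes as the station's. A spring catch at the middle of each long side: thumb tabs 56 mm over their outer faces, 40 mm fully pinched
- slip_catch_left (a joint): inward travel of the slip carrier's catch on its +y side, m: 0 at rest, hooked under a steel lip of the dock; 0.008 fully in, at its stop; the hook clears the lip beyond 0.0045. Spring about 3 N at rest, 6 N fully in; it springs out when let go. Lips: tops 40 mm above the bench, 50 mm long in x; the thumb tabs stand clear above them
- slip_catch_right (a joint): the same for the catch on its -y side
- slip_catch_left_pad (a point): point on the outer face of the left catch's thumb tab (+y side), 48 mm above the carrier's underside (68 mm above the bench while docked). The tab is an upright ribbed plate, 26 mm along x, 4 mm thick, its top 68 mm above the underside (88 mm above the bench while docked)
- slip_catch_right_pad (a point): the same point on the right catch's thumb tab (-y side)
- flat_carrier: the other carrier, to be left alone: same body and catches, but with a flat rectangular stone, 84 x 30 mm, flat top 38 mm above its underside. Origin at the centre of its underside
- gouge: loose carving gouge with a turned wooden handle, about 245 mm long and 29 mm high, lying along its x on the bench beside the station's left (+y) side; to be left alone
- chisel: loose carving chisel with a wooden handle, about 245 mm long, lying on the left of the bench; to be left alone
- mallet: loose wooden mallet, head 75 x 55 x 55 mm, handle towards its -x, lying beside the station's right (-y) side; to be left alone
- compound_jar: loose small round jar, 44 mm across, 35 mm high, standing on the bench just in front of the station (robot side); to be left alone
- oil_bottle: loose upright bottle, 48 mm across, 120 mm high, at the back left; to be left alone
- brush: loose hand brush lying at the left; to be left alone
- relief: loose carved wooden relief, 150 x 85 mm, about 40 mm high, at the right; to be left alone
Not all that is in view belongs to the job. Leave any red or yellow look-alike of the slip_carrier alone.

How it is judged (in metres and radians):
On the way, in this order (a step that is already met when the one before it is completed fails the run):
1. the clamp jaw is slid back clear of the carriers while the slip carrier still sits in its dock (value of joint jaw above 0.012 m and height (world z) of slip_carrier below 0.03 m), for 0.2 s.
2. both catches of the slip carrier are pinched in while it sits in its dock (value of joint each of slip_catch_left, slip_catch_right above 0.0045 m and contact force between the fingers and slip_carrier above 3 N and height (world z) of slip_carrier below 0.03 m), for 0.1 s.
At the end, for the whole second after the job is handed in: Slip carrier held by both catches (each in over 4.5 mm, finger force over 3 N), over 80 mm above its seat, within 0.35 rad of level, under 50 mm/s, off the station; jaw over 12 mm back; flat carrier within 10 mm and bystanders within 40 mm of their start (value of joint each of slip_catch_left, slip_catch_right above 0.0045 m and contact force between the fingers and slip_carrier above 3 N and height (world z) of slip_carrier above 0.1 m and angle between slip_carrier's own z axis and vertical below 0.35 rad and linear speed of slip_carrier below 0.05 m/s and contact force between slip_carrier and station below 0.2 N and value of joint jaw above 0.012 m and distance of flat_carrier from where it was at the start of the episode below 0.01 m and distance of each of gouge, chisel, mallet, compound_jar, oil_bottle, brush, relief from where it was at the start of the episode below 0.04 m); the arm keeps its last pose, push and grip.
It fails at once if the flat-stone carrier is pulled or knocked out of place (distance of flat_carrier from where it was at the start of the episode above 0.015 m).
It fails at once if a loose thing that is no part of the job is knocked more than 40 mm away (distance of any of gouge, chisel, mallet, compound_jar, oil_bottle, brush, relief from where it was at the start of the episode above 0.04 m).
It also fails if it takes over 37 s, if anything falls off the work surface, if the arm or the gripper's body presses on something with over 40 N, if the wrist force passes 120 N, or if a joint passes its speed limit or range.

## Working session

There is one attempt and no reset: what is moved stays moved. The work goes in short steps, Python scripts to look and compute and a tool call to move; the robot and the scene stay as the last step left them, time stands still between calls to the robot, and variables do not carry over. Pictures are saved under pics/ and viewed, about 8 in all and at most 12, crops included, and the job is handed in when it is done.

Besides the shell and the picture viewer there is one more tool, called after "Call:" as name(argument=value, ...) on one line, values as JSON. drive_tool: Moves the arm, as the interface text tells. Its arguments: {"type":"object","properties":{"targets":{"type":"array"},"force":{"type":"number"}},"required":["targets"]}

```bash
mkdir -p pics; cat > h.py <<'E'
import numpy as np, cv2
from rig import sense, grab_frame, sign_off, grip_point_offset
def K(f):
    h,w=f["color"].shape[:2]; return (h/2)/np.tan(np.radians(f["vertical_fov"])/2)
def ray(f,u,v):
    F=K(f); T=np.array(f["world_from_camera"]); d=T[:3,:3]@np.array([(u-f["cx"])/F,(v-f["cy"])/F,1.]); return T[:3,3],d
def plane(f,u,v,z):
    o,d=ray(f,u,v); return o+d*(z-o[2])/d[2]
def pix(f,p):
    T=np.array(f["world_from_camera"]); c=T[:3,:3].T@(np.array(p)-T[:3,3]); return f["cx"]+K(f)*c[0]/c[2], f["cy"]+K(f)*c[1]/c[2]
E
python3 - <<'E'
from h import *
import pickle
s=sense(); print(s, grip_point_offset)
fs={n:grab_frame(n) for n in("scene","top")}
pickle.dump(fs,open("f0.pkl","wb"))
for n,f in fs.items():
    print(n,f["vertical_fov"],f["cx"],f["cy"],np.round(f["world_from_camera"],3).tolist())
    cv2.imwrite(f"pics/{n}0.png",cv2.resize(f["color"],(800,600),interpolation=cv2.INTER_CUBIC))
E
```

```text
{'clock': 0.0, 'qpos': array([ 1.17363366e+00,  3.53680894e-01,  1.63414862e+00,  4.08847579e-06,
        1.15518588e+00, -2.40321082e-03]), 'qvel': array([-0.00119576, -0.00154826, -0.00072247, -0.00063094, -0.0019871 ,
        0.00030306]), 'joint_efforts': array([ 1.96619312e-04, -6.05230665e+01, -3.42079496e+01,  3.13501105e-04,
        8.76655744e-03,  5.91375780e-06]), 'eef_pos': array([240.22075576, 576.5810139 , 303.1349543 ]), 'tcp_rot': array([-3.14016993e+00, -7.15719605e-06,  2.74683154e+00]), 'contact_force': array([0.21060982, 0.00911898, 0.65245125]), 'wrist_torque': array([0.06329276, 0.01483096, 0.02759425]), 'opening': 1.0024911428877752} 53.900000000000006
scene 52.16579740468968 250.53485377373835 183.68252756406835 [[0.566, 0.622, -0.542, 1174.361], [0.825, -0.414, 0.386, -472.166], [0.015, -0.665, -0.747, 975.012], [0.0, 0.0, 0.0, 1.0]]
top 45.66222120880446 254.686280685946 191.9364796249397 [[0.016, -0.984, 0.179, 256.926], [-1.0, -0.014, 0.013, -6.532], [-0.011, -0.179, -0.984, 1714.422], [0.0, 0.0, 0.0, 1.0]]
```

View pics/top0.png

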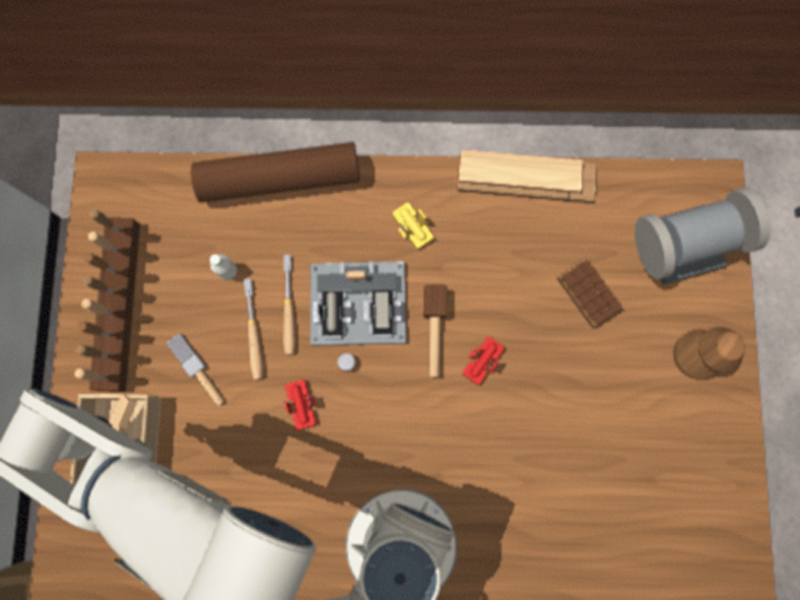

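View pics/scene0.png

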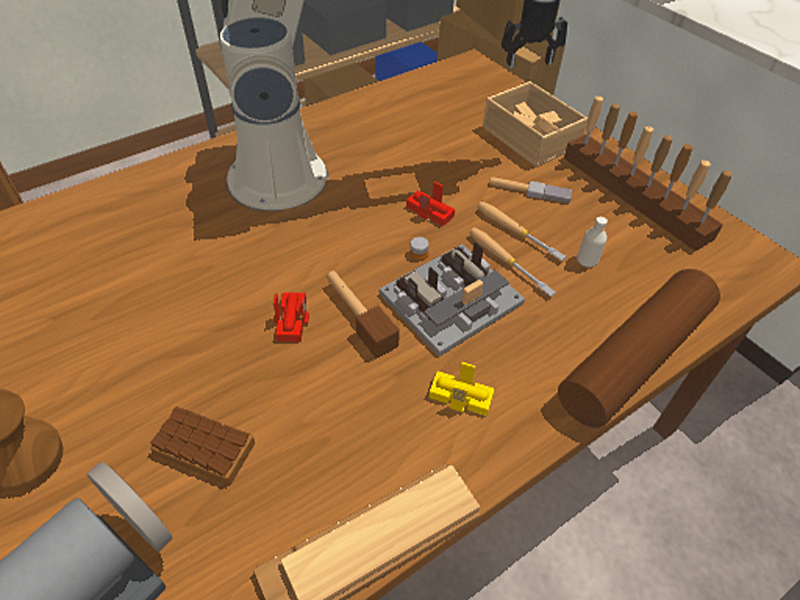

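Top view (800x600 px): the station is at about (360,304), with carriers at (332,310) and (382,310). Candidates for the slip carrier are the black left one (332,310, narrow stone), the black right one (382,310, wider stone), red (301,404), red (485,360) and yellow (413,226). I'll pick between the two black ones in a close crop.

```bash
python3 - <<'E'
from h import *
import pickle
fs=pickle.load(open("f0.pkl","rb")); f=fs["top"]
for u,v,z,n in [(312,263,20,'c'),(405,262,20,'c'),(409,344,20,'c'),(310,346,20,'c'),(332,310,58,'L'),(382,310,58,'R'),(355,274,94,'grip')]:
    print(n,plane(f,u*.64,v*.64,z).round(1))
a=cv2.resize(f["color"][155:235,185:275],None,fx=6,fy=6,interpolation=cv2.INTER_CUBIC)
cv2.imwrite("pics/crop1.png",a)
# station mask : grey low-sat
hsv=cv2.cvtColor(f["color"],cv2.COLOR_BGR2HSV); m=((hsv[...,1]<70)&(hsv[...,2]>60)).astype(np.uint8)
r=np.zeros_like(m); r[160:226,193:268]=m[160:226,193:268]
r=cv2.morphologyEx(r,cv2.MORPH_CLOSE,np.ones((9,9)))
n,l,st,c=cv2.connectedComponentsWithStats(r); i=1+np.argmax(st[1:,4]); 
cn=cv2.findContours((l==i).astype(np.uint8),0,1)[0][0]
box=cv2.boxPoints(cv2.minAreaRect(cn)); print(box); P=np.array([plane(f,u,v,20) for u,v in box]); print(P.round(1),P.mean(0))
E
```

```text
c [653.5 227.9  20. ]
c [659.1   0.7  20. ]
c [458.1 -11.7  20. ]
c [449.8 225.   20. ]
L [531.5 171.1  58. ]
R [533.2  53.1  58. ]
grip [611.3 116.4  94. ]
[[198. 167.]
 [259. 167.]
 [259. 220.]
 [198. 220.]]
[[658.6 234.5  20. ]
 [661.7   1.5  20. ]
 [458.5  -1.4  20. ]
 [455.2 226.7  20. ]] [558.5233804 115.3541002  20.       ]
```

View pics/crop1.png

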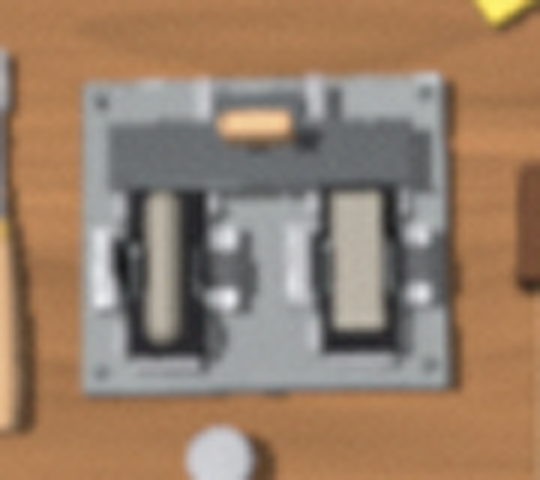

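The close crop shows a narrow round-ended stone in the left carrier (crop 162,268) and a wide rectangular one in the right carrier (crop 358,262). So the slip carrier is in the left (+y) dock, at about (531,171). I'll move above the station with the fingers turned to its axes.

Call:
drive_tool(targets=[-0.408, -0.303, 0, 0, 0, -0.415, 1, -0.408, -0.303, 0, 0, 0, -0.415, 1, -0.408, -0.303, 0, 0, 0, -0.415, 1, -0.408, -0.303, 0, 0, 0, -0.415, 1, -0.408, -0.303, 0, 0, 0, -0.415, 1, -0.408, -0.303, 0, 0, 0, -0.415, 1, -0.408, -0.303, 0, 0, 0, -0.415, 1, -0.408, -0.303, 0, 0, 0, -0.415, 1, -0.408, -0.303, 0, 0, 0, -0.415, 1, -0.408, -0.303, 0, 0, 0, -0.415, 1, -0.408, -0.303, 0, 0, 0, -0.415, 1, -0.408, -0.303, 0, 0, 0, -0.415, 1])

```text
clock: 1.1
eef_pos: [495.8, 146.9, 303.8]
tcp_rot: [3.142, -0.0, -3.121]
contact_force: [-0.1, 1.6, 1.1]
opening: 0.998
```

Call:
drive_tool(targets=[0, 0, 0, 0, 0, 0, 0, 0, 0, 0, 0, 0, 0, 0, 0, 0, 0, 0, 0, 0, 0, 0, 0, 0, 0, 0, 0, 0])

```text
clock: 1.43
eef_pos: [494.7, 149.8, 303.7]
tcp_rot: [3.141, -0.001, -3.12]
contact_force: [-0.2, 0.9, 0.5]
opening: 0.458
```

```bash
python3 - <<'E'
from h import *
import pickle
s=sense(); print(s["clock"],s["eef_pos"],s["tcp_rot"],s["opening"],s["qpos"])
f=grab_frame("wrist"); pickle.dump(f,open("w1.pkl","wb")); print(f["vertical_fov"],np.round(f["world_from_camera"],3).tolist())
cv2.imwrite("pics/w1.png",cv2.resize(f["color"],(800,600),interpolation=cv2.INTER_CUBIC))
E
```

```text
1.4333 [494.69203725 149.75550064 303.66806856] [ 3.14142195e+00 -7.48473611e-04 -3.12047673e+00] 0.45840588709945407 [ 2.90862303e-01  1.85146224e-01  1.86195096e+00  4.09431858e-04
  1.09517142e+00 -1.30123748e+00]
62.17959583149988 [[-0.021, 0.948, 0.317, 413.601], [1.0, 0.02, 0.007, 147.481], [-0.0, 0.317, -0.948, 374.182], [0.0, 0.0, 0.0, 1.0]]
```

View pics/w1.png

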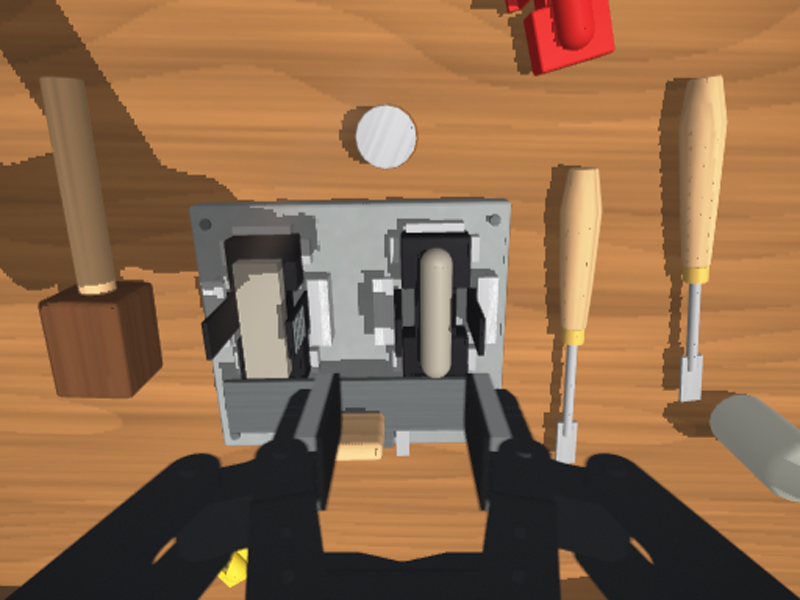

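Wrist view (800x600; right is +y, down is +x): the slipstone lies along column 436, the carrier's front edge is at row 233, and the tabs are at (404,318) and (477,320). The wooden grip is at (362,435), and the jar sits clear at (386,136).

```bash
python3 - <<'E'
from h import *
import pickle
f=pickle.load(open("w1.pkl","rb"))
q=lambda u,v,z:plane(f,u*.64,v*.64,z).round(1)
print("corners",q(191,206,20),q(510,201,20),q(504,374,20))
print("stone front",q(436,248,56),"stone mid",q(436,310,58), "back",q(436,375,56))
print("carrier front edge",q(402,233,44),q(470,233,44),"sides",q(402,300,44),q(469,270,44))
print("tabL top",q(471,289,88),q(484,352,88),"tabR",q(399,289,88),q(401,350,88))
print("grip top front",q(340,412,94),q(385,412,94), "jaw front edge",q(222,380,52),q(466,378,52))
fs=pickle.load(open("f0.pkl","rb"));t=fs["top"]
c=lambda u,v,z:plane(t,185+u/6,155+v/6,z).round(1)
print("top grip",c(218,110,94),c(292,110,94),c(218,128,94),c(292,128,94),"stone",c(162,192,56),c(162,345,56))
E
```

```text
corners [468.3  -1.   20. ] [460.  224.5  20. ] [595.8 232.   20. ]
stone front [486.7 171.1  56. ] stone mid [529.1 172.7  58. ] back [579.1 175.   56. ]
carrier front edge [479.6 148.7  44. ] [478.7 194.3  44. ] sides [527.2 149.7  44. ] [504.4 195.3  44. ]
tabL top [504.2 190.9  88. ] [545.6 201.8  88. ] tabR [505.1 147.4  88. ] [545.4 149.5  88. ]
grip top front [587.1 111.   94. ] [586.5 140.   94. ] jaw front edge [588.4  20.6  52. ] [583.1 197.1  52. ]
top grip [618.5 138.   94. ] [619.1  93.1  94. ] [607.4 137.7  94. ] [608.   92.8  94. ] stone [574.7 174.5  56. ] [479.4 171.4  56. ]
```

Call:
drive_tool(targets=[-0.035, -0.018, 0, 0, 0, -0.005, 0, -0.071, -0.0375, 0, 0, 0, -0.01, 0, -0.071, -0.0375, 0.03, 0, 0, -0.01, 0, -0.071, -0.0375, 0.06, 0, 0, -0.01, 0, -0.071, -0.0375, 0.09, 0, 0, -0.01, 0, -0.071, -0.0375, 0.12, 0, 0, -0.01, 0, -0.071, -0.0375, 0.12, 0, 0, -0.01, 0, -0.071, -0.0375, 0.12, 0, 0, -0.01, 0], force=40)

```text
clock: 2.15
eef_pos: [565.9, 113.9, 183.0]
tcp_rot: [-3.141, -0.004, -3.11]
contact_force: [0.7, -0.5, 1.2]
opening: -0.004
```

```bash
python3 - <<'E'
from h import *
import pickle
s=sense(); print(s["clock"],s["eef_pos"],s["tcp_rot"],s["opening"],s["contact_force"])
f=grab_frame("wrist"); pickle.dump(f,open("w2.pkl","wb"))
cv2.imwrite("pics/w2.png",f["color"])
E
```

```text
2.15 [565.88151547 113.87663227 182.97444368] [-3.14109063 -0.00351689 -3.10956631] -0.0036814209759199216 [ 0.68222086 -0.50470125  1.22945746]
```

View pics/w2.png

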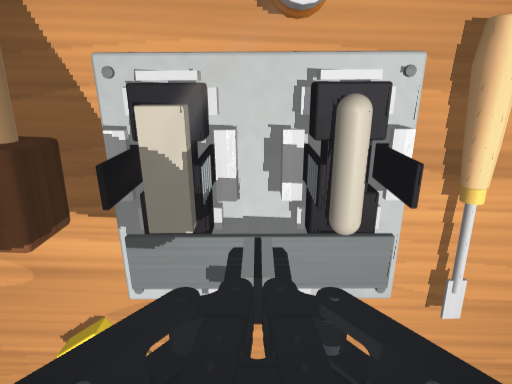

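Call:
drive_tool(targets=[0, 0, 0.025, 0, 0, 0, 0, 0, 0, 0.048, 0, 0, 0, 0, 0, 0, 0.048, 0, 0, 0, 0, -0.006, 0, 0.048, 0, 0, 0, 0, -0.012, 0, 0.048, 0, 0, 0, 0, -0.018, 0, 0.048, 0, 0, 0, 0, -0.024, 0, 0.048, 0, 0, 0, 0, -0.03, 0, 0.048, 0, 0, 0, 0, -0.036, 0, 0.048, 0, 0, 0, 0, -0.042, 0, 0.048, 0, 0, 0, 0, -0.048, 0, 0.048, 0, 0, 0, 0, -0.052, 0, 0.048, 0, 0, 0, 0])

```text
clock: 3.2
eef_pos: [619.6, 114.4, 135.8]
tcp_rot: [-3.142, -0.0, -3.111]
contact_force: [-3.0, 0.8, 2.6]
opening: -0.001
```

Call:
drive_tool(targets=[0, 0, 0, 0, 0, 0, 0, 0, 0, 0, 0, 0, 0, 0, 0, 0, 0, 0, 0, 0, 0])

```text
clock: 3.45
eef_pos: [619.3, 114.4, 135.8]
tcp_rot: [-3.142, 0.001, -3.111]
contact_force: [0.4, -0.3, 0.1]
opening: 0.0
```

```bash
python3 - <<'E'
from h import *
import pickle
s=sense(); print(s["clock"],s["eef_pos"],s["tcp_rot"],s["opening"],s["contact_force"])
fs={n:grab_frame(n) for n in("wrist","top")}; pickle.dump(fs,open("w3.pkl","wb"))
a=cv2.resize(fs["wrist"]["color"],None,fx=1,fy=1)
b=cv2.resize(fs["top"]["color"][155:235,185:275],(288,256),interpolation=cv2.INTER_CUBIC)
o=np.zeros((384,800,3),np.uint8); o[:,:512]=a; o[:256,512:]=b; cv2.imwrite("pics/w3.png",o)
E
```

```text
3.45 [619.25991097 114.37919251 135.81875242] [-3.14155385e+00  5.62059346e-04 -3.11139862e+00] 0.0003381272203643177 [ 0.43310194 -0.27926074  0.14536618]
```

View pics/w3.png

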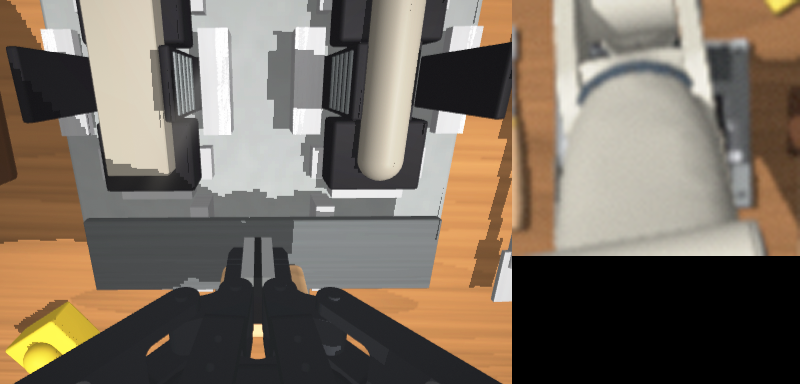

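The jaw's front edge (row 218) is now well behind the carriers' far ends (row 188). I'll measure the gap and the carrier centre from this view.

```bash
python3 - <<'E'
from h import *
import pickle
f=pickle.load(open("w3.pkl","rb"))["wrist"]
q=lambda u,v,z:plane(f,u,v,z).round(1)
print("jaw edge",q(86,218,52),q(440,218,52)); print("carrier back",q(325,188,44),q(418,187,44)); print("stone back",q(379,181,54),"stone mid",q(390,70,58))
print("tab R near edges(ribs)",q(330,51,68),q(330,113,68), "tabL",q(416,52,88),q(512,42,88))
f=pickle.load(open("w2.pkl","rb"))
print("front",q(312,83,44),q(390,82,44),"stone front",q(354,95,56),"mid",q(350,160,58))
print("tabR x",q(305,143,60),q(305,195,60),"tabL top",q(373,143,88),q(421,205,88),q(371,180,88))
E
```

```text
jaw edge [608.6  23.1  52. ] [602.9 209.5  52. ]
carrier back [590.8 149.2  44. ] [588.7 199.   44. ]
stone back [583.  173.5  54. ] stone mid [531.3 169.   58. ]
tab R near edges(ribs) [525.4 140.   68. ] [549.5 142.4  68. ] tabL [526.6 165.3  88. ] [522.6 197.2  88. ]
front [483.5 144.7  44. ] [481.4 193.3  44. ] stone front [489.6 168.3  56. ] mid [528.6 170.2  58. ]
tabR x [518.5 140.8  60. ] [552.1 143.5  60. ] tabL top [512.5 172.   88. ] [546.2 203.8  88. ] [532.7 173.9  88. ]
```

Call:
drive_tool(targets=[0.01, 0, 0, 0, 0, 0, 0, 0.01, 0, -0.035, 0, 0, 0, 0, 0.01, 0, -0.075, 0, 0, 0, 0, 0.04, 0.025, -0.075, 0, 0, 0, 1, 0.07, 0.05, -0.075, 0, 0, 0, 1, 0.081, 0.059, -0.075, 0, 0, 0, 1, 0.081, 0.059, -0.075, 0, 0, 0, 1, 0.081, 0.059, -0.075, 0, 0, 0, 1, 0.081, 0.059, -0.075, 0, 0, 0, 1, 0.081, 0.059, -0.075, 0, 0, 0, 1])

```text
clock: 4.38
eef_pos: [537.1, 170.4, 210.8]
tcp_rot: [-3.141, 0.0, -3.112]
contact_force: [-0.6, 0.0, -0.7]
opening: 0.976
```

```bash
python3 - <<'E'
from h import *
import pickle
s=sense(); print(s["clock"],s["eef_pos"],s["tcp_rot"],s["opening"],s["contact_force"])
f=grab_frame("wrist"); pickle.dump(f,open("w4.pkl","wb"))
# predicted tab pad points for centre (536.5,171), yaw .031
for p in [(535.6,199,88),(537.4,143,88),(536.5,171,58)]: print(np.round(pix(f,p),1))
R=s["tcp_rot"][2]; g=np.array(s["eef_pos"][:2]); d=np.array([536.5,171])-g; print("tool shift",d@[np.cos(R),np.sin(R)], d@[np.sin(R),-np.cos(R)])
cv2.imwrite("pics/w4.png",f["color"])
E
```

```text
4.3833 [537.07180156 170.41616338 210.78987479] [-3.14146531e+00  4.72096328e-04 -3.11192244e+00] 0.975952217326891 [-0.55286951  0.00419868 -0.67806176]
[302.  211.9]
[216.6 212.1]
[259.1 196.5]
tool shift 0.5542298802137571 0.6005426459684917
```

View pics/w4.png

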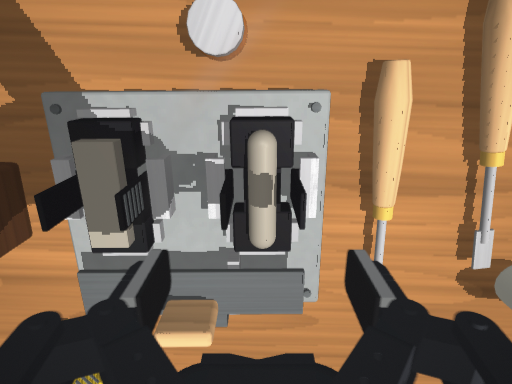

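The slip carrier shows at (262,185), between its tabs at about x = 223 and 304, and all of it is now visible. I'll refine the centre using both ends.

```bash
python3 - <<'E'
from h import *
import pickle
f=pickle.load(open("w4.pkl","rb"))
g=f["color"]; a=g[100:265,200:330]; cv2.imwrite("pics/c4.png",cv2.resize(a,None,fx=3.6,fy=3.6,interpolation=cv2.INTER_CUBIC))
hsv=cv2.cvtColor(g,cv2.COLOR_BGR2HSV)
q=lambda u,v,z:plane(f,u,v,z).round(1)
print("front",q(231,118,44),q(293,118,44),"back",q(233,250,44),q(291,250,44))
print("stone",q(262,130,52),q(262,249,52))
print("tabs top",q(224,170,88),q(223,226,88),q(292,170,88),q(305,222,88))
E
```

```text
front [481.2 148.8  44. ] [479.9 194.1  44. ] back [590.  150.8  44. ] [588.5 199.5  44. ]
stone [488.1 171.6  52. ] [583.8 174.9  52. ]
tabs top [508.7 148.   88. ] [547.3 147.2  88. ] [507.4 190.6  88. ] [542.8 201.5  88. ]
```

View pics/c4.png

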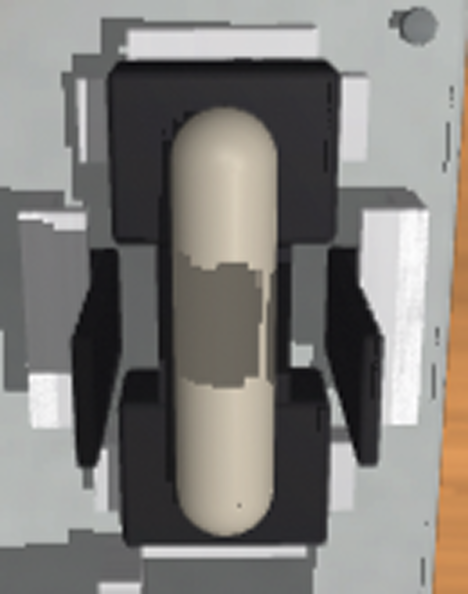

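The tab tops centre at image column 263.3, so the carrier is about 3 mm further to +y, at roughly (536, 173.3). I'll correct for that, descend and pinch.

Call:
drive_tool(targets=[0.001, 0.003, 0, 0, 0, 0, 1, 0.001, 0.003, 0.025, 0, 0, 0, 1, 0.001, 0.003, 0.05, 0, 0, 0, 1, 0.001, 0.003, 0.075, 0, 0, 0, 1, 0.001, 0.003, 0.092, 0, 0, 0, 1, 0.001, 0.003, 0.092, 0, 0, 0, 1, 0.001, 0.003, 0.092, 0, 0, 0, 1])

```text
clock: 5.02
eef_pos: [535.0, 173.6, 118.2]
tcp_rot: [-3.141, -0.002, -3.112]
contact_force: [0.0, 1.0, 0.3]
opening: 1.005
```

Call:
drive_tool(targets=[0, 0, 0, 0, 0, 0, 0.6, 0, 0, 0, 0, 0, 0, 0.5, 0, 0, 0, 0, 0, 0, 0.4, 0, 0, 0, 0, 0, 0, 0.3, 0, 0, 0, 0, 0, 0, 0.3, 0, 0, 0, 0, 0, 0, 0.3, 0, 0, 0, 0, 0, 0, 0.3, 0, 0, 0, 0, 0, 0, 0.3], force=35)

```text
clock: 5.68
eef_pos: [536.2, 174.0, 120.8]
tcp_rot: [3.141, 0.003, -3.111]
contact_force: [-1.3, -2.9, 13.1]
opening: 0.439
```

```bash
python3 - <<'E'
from h import *
import pickle
s=sense(); print(s["clock"],s["eef_pos"],s["tcp_rot"],s["opening"],s["contact_force"])
f=grab_frame("wrist"); pickle.dump(f,open("w5.pkl","wb"))
cv2.imwrite("pics/w5.png",f["color"])
E
```

```text
5.6833 [536.23540174 174.04071609 120.84435025] [ 3.14121227e+00  2.76769872e-03 -3.11092976e+00] 0.4392037339954884 [-1.26059128 -2.89804816 13.14110454]
```

View pics/w5.png

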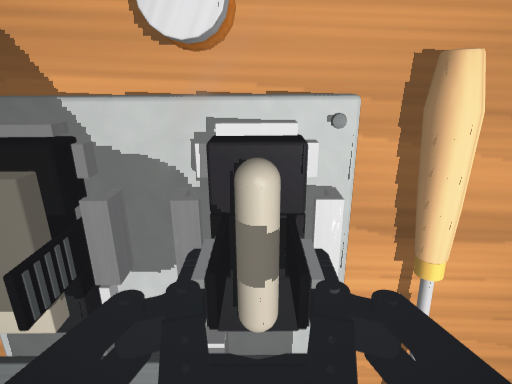

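Opening is 0.44 (about 37–40 mm), so both catches are at their stops and the pads are centred on the tabs. I'll lift straight up.

Call:
drive_tool(targets=[0, 0, -0.005, 0, 0, 0, 0.3, 0, 0, -0.01, 0, 0, 0, 0.3, 0, 0, -0.02, 0, 0, 0, 0.3, 0, 0, -0.03, 0, 0, 0, 0.3, 0, 0, -0.042, 0, 0, 0, 0.3, 0, 0, -0.055, 0, 0, 0, 0.3, 0, 0, -0.07, 0, 0, 0, 0.3, 0, 0, -0.085, 0, 0, 0, 0.3, 0, 0, -0.1, 0, 0, 0, 0.3, 0, 0, -0.115, 0, 0, 0, 0.3, 0, 0, -0.125, 0, 0, 0, 0.3, 0, 0, -0.13, 0, 0, 0, 0.3])

```text
clock: 6.73
eef_pos: [535.7, 174.1, 251.1]
tcp_rot: [3.141, 0.002, -3.111]
contact_force: [-0.3, 0.6, -2.3]
opening: 0.439
```

Call:
drive_tool(targets=[0, 0, 0, 0, 0, 0, 0.3, 0, 0, 0, 0, 0, 0, 0.3, 0, 0, 0, 0, 0, 0, 0.3, 0, 0, 0, 0, 0, 0, 0.3, 0, 0, 0, 0, 0, 0, 0.3, 0, 0, 0, 0, 0, 0, 0.3])

```text
clock: 7.23
eef_pos: [535.0, 173.9, 248.3]
tcp_rot: [-3.141, -0.001, -3.111]
contact_force: [-0.4, 0.3, -3.3]
opening: 0.436
```

```bash
python3 - <<'E'
from h import *
s=sense(); print(s["clock"],s["eef_pos"],s["tcp_rot"],s["opening"],s["contact_force"],abs(s["qvel"]).max())
w=grab_frame("wrist")["color"]; c=grab_frame("scene")["color"][110:250,220:400]
o=np.zeros((384,800,3),np.uint8); o[:,:512]=w; o[:224,512:]=cv2.resize(c,(288,224),interpolation=cv2.INTER_CUBIC)
cv2.imwrite("pics/w6.png",o)
E
```

```text
7.2333 [535.02434622 173.88970042 248.29576098] [-3.14134308e+00 -9.82547539e-04 -3.11135650e+00] 0.4360505635891292 [-0.39898803  0.29571688 -3.34209637] 0.0012810022944077714
```

View pics/w6.png

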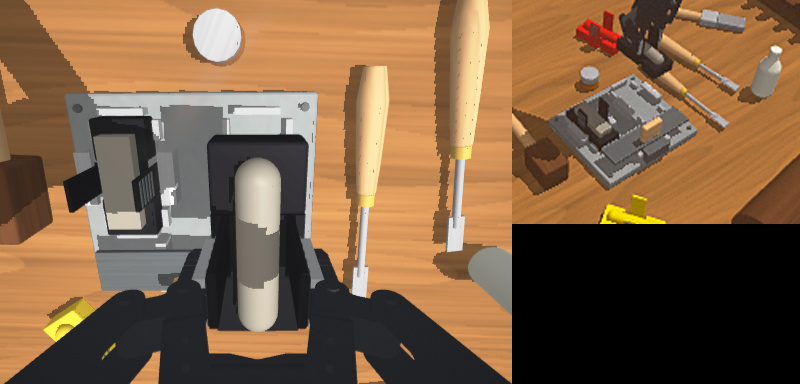

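The carrier hangs in the gripper exactly as it sat in the dock: same pixels (258,245), level, with a wrist load of 3.3 N. The flat carrier is still docked and nothing else has moved, so I'm handing in.

```bash
python3 -c "
from rig import sign_off; print(sign_off())"
```

```text
the job is handed in; nothing more can be done
None
```

I slid the clamp jaw back, pinched both catches of the slip carrier (left dock) and lifted it straight up. I handed in at about 7.3 s with it still held. No verdict is reported, so these are my own last checks:

- **Jaw:** it stood about 15 mm behind the carriers' far ends, which puts the joint at roughly 27 mm.
- **Pinch:** the opening held at about 0.44 with a 35 N grip, so I take both catches to be at their stops. That comes from the opening and the camera view, because the catch joints can't be read directly.
- **Lift:** the carrier is about 128 mm above its seat. It is level and still (largest joint speed 0.001 rad/s), and the wrist load of 3.3 N fits its weight.
- **Everything else:** the last pictures show the flat carrier in its dock, and the bystanders in view look unmoved. I judged this by eye and did not measure it.

No check failed. The only disagreement was a 2–3 mm sideways difference between early estimates of the carrier's position, which I corrected before the grasp.

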